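# Return a reground iron to its clamped rack

## Task

This set of planer irons is one short and is to be wrapped complete: give both wing screws of the rack their quarter turn, lift the keeper bar off and lay it flat on the rubber mat, handle up. Then stand the reground iron from the wooden block in the one empty slot of the rack, cutting edge down and fully home, lowering it all the way rather than letting it drop, and leave the other irons and the things on the bench where they are.

Things in the scene. Friction and masses are not known exactly. Their poses are not given: they have to be found in the camera images.
- rack: Fixed rack on an aluminium base plate 110 x 264 mm: grey block with six slots 15 mm apart, between two posts 124 mm tall whose inner faces are 78 mm from its middle. Origin: middle of its underside, on the bench; x along each slot, y along the row of slots (+y post = left), z up. Five slots hold planer irons, tops 122 mm above the bench. Wing screws end 158 mm above the bench.
- slot_floor (a point): Middle of the floor of the one empty slot, 12 mm above the bench; x along the slot, y along the row, z up. The slot is 66 mm long, 7 mm wide, 38 mm deep; the dividers beside it are 8 mm thick with rounded tops. The racked irons' tops are 110 mm above this point; a neighbour stands 10 mm clear on either side.
- wing_left_grip (a point): Left wing screw, on the rack's +y post: dark steel wing, 30 mm long, 9 mm thick, 26 mm tall, upright on a short stud that comes up through an oblong hole in the keeper bar. Point: on its turning axis, 10 mm below its top and 18 mm above the bar's top face; x along the 30 mm, y across the 9 mm, z up. It stays on the rack.
- wing_right_grip (a point): The like wing screw on the rack's -y post, 190 mm from the other.
- wing_left (a joint): Turn of the left wing screw, rad: 0 locked (wing across the bar), 1.571 released (along the bar, in line with its hole, at a hard stop). Starts between 0 and 0.3, grows anticlockwise seen from above, takes about 0.05 N m, stays where it is left. The bar lifts past it only above about 1.4.
- wing_right (a joint): Turn of the right wing screw, the same.
- bar: Keeper bar: loose flat aluminium bar 34 (x) x 244 (y) x 6 mm, 0.22 kg, lying over the irons on the rack's posts, with an oblong hole 37 x 15 mm for each wing screw 95 mm either side of its middle. Origin: middle of its underside. It must rise 36 mm straight up to clear the wing screws, with 2 to 3 mm play.
- bar_handle (a point): Centre of the grip of the bar's black bridge handle, 31 mm above the bar's underside at its middle. The grip is 84 mm long (y, along the bar), 12 mm thick (x) and 16 mm tall (z, up), open below.
- mat_top (a point): Centre of the top face of the black rubber mat, 110 (x) x 260 (y) x 3 mm, fixed flat on the bench near the robot and clear of other things.
- iron_center (a point): Centre of the reground planer iron: steel plate 60 mm wide (x), 5 mm thick (y), 110 mm tall (z, up), 0.17 to 0.31 kg, with an oblong hole, standing cutting edge down in the middle kerf of the block. Its top edge is 55 mm above the point. Held by its two side edges, 60 mm apart, fingers go down beside the row of racked irons, not between them.
- block: Fixed wooden block 110 (x) x 84 (y) x 38 (z) mm with three saw kerfs along x, 24 mm deep and 6.6 mm wide in the middle; its top is 31 mm below the centre of the iron that stands in it, within 12 mm of its middle. Origin: middle of its underside.
- iron_a_center (a point): Centre of one of the five irons already in the rack, of the same shape and size; to be left in place.
- iron_b_center (a point): Centre of one of the five irons already in the rack, of the same shape and size; to be left in place.
- iron_c_center (a point): Centre of one of the five irons already in the rack, of the same shape and size; to be left in place.
- iron_d_center (a point): Centre of one of the five irons already in the rack, of the same shape and size; to be left in place.
- iron_e_center (a point): Centre of one of the five irons already in the rack, of the same shape and size; to be left in place.
- tape: Bystander: roll of tape, 60 mm across, 25 mm tall, between rack and block.
- screwdriver: Bystander: screwdriver, 200 mm, lying in front of the rack.
- wrench: Bystander: wrench, 200 mm, lying behind the rack.
- oil: Bystander: grey oil bottle, 56 mm across, 140 mm tall, behind the block.
- cutter: Bystander: orange cutter knife, 190 mm, lying to the right.
- pliers: Bystander: pliers, 175 mm, lying right of the rack.
- file: Bystander: file with wooden handle, 260 mm, lying behind the rack to the right.

How it is judged:
On the way, in this order (a step that is already met when the one before it is completed fails the run):
1. both wing screws turned to their released position (value of joint each of wing_left, wing_right above 1.4 rad), for 0.1 s.
2. the keeper bar lies flat on the mat, handle up, let go (x of bar_handle in the frame of mat_top between -0.06 and 0.06 m and y of bar_handle in the frame of mat_top between -0.13 and 0.13 m and z of bar_handle in the frame of mat_top between 0.026 and 0.035 m and angle between bar_handle's own z axis and vertical below 0.08 rad and contact force between the fingers and bar below 0.2 N), for 0.2 s.
At the end, for the whole second after the job is handed in: The reground iron stands upright (within 0.1 rad) in the empty slot, its centre within 8 mm of the slot's middle and within 4 mm of fully home; the keeper bar lies flat on the mat, handle up, its middle over the mat; both at rest. The other irons and the bench's other things are where they were (x of bar_handle in the frame of mat_top between -0.06 and 0.06 m and y of bar_handle in the frame of mat_top between -0.13 and 0.13 m and z of bar_handle in the frame of mat_top between 0.026 and 0.035 m and angle between bar_handle's own z axis and vertical below 0.08 rad and horizontal distance between iron_center and slot_floor below 0.008 m and z of iron_center in the frame of slot_floor between 0.051 and 0.059 m and angle between the x axis of iron_center and the x axis of slot_floor, either way round below 0.1 rad and angle between iron_center's own z axis and vertical below 0.1 rad and linear speed of each of iron, bar below 0.02 m/s); the robot touches nothing.
It fails at once if another iron is pushed or lifted more than 15 mm from its place (distance of any of iron_a_center, iron_b_center, iron_c_center, iron_d_center, iron_e_center from where it was at the start of the episode above 0.015 m).
It fails at once if the reground iron is let fall (moves faster than 0.5 m/s with nothing holding it) (contact force between the fingers and iron below 0.05 N and linear speed of iron above 0.5 m/s).
It fails at once if a bystander on the bench is moved more than 30 mm (distance of any of tape, screwdriver, wrench, oil, cutter, pliers, file from where it was at the start of the episode above 0.03 m).
It also fails if it takes over 72 s, if anything falls off the work surface, if the arm or the gripper's body presses on something with over 40 N, if the wrist force passes 120 N, or if a joint passes its speed limit or range.

## Robot

A 6-joint arm with a two-finger parallel gripper is mounted at the origin on the work surface. World frame = base frame: x ahead of the robot, y to its left, z up, the work surface at z = 0. Lengths are in m, angles in rad, forces in N, time in s.
With the tool pointing down it reaches from about 0.35 to 0.775 m from the base axis. Payload 7.3 kg.
Tool frame: the origin (TCP) lies at the very end of the fingers, on their centre line; the grasp point (between the pads) lies 19 mm behind it; z points along the fingers, y is the line along which they close (so a half turn about z gives the same grasp; the last joint's range is limited). The gripper opens to 92 mm and grips with 3 to 60 N. Pads are 19 mm wide; open, the fingers measure 130 mm over their backs; the gripper's body (75 mm by 190 mm) begins 47 mm behind the grasp point.
Start: joints at [0.979, 0.342, 1.524, -0, 1.275, -0.146], TCP at [0.226, 0.474, 0.227] pointing down, gripper open.
Joint ranges: [-2.53, 2.53], [-0.77, 2.02], [0.04, 2.7], [-1, 4.14], [0.28, 2.66], [-3.11, 3.11]. Speed limits (rad/s): [2.57, 2.57, 3.14, 3.14, 3.14, 3.14].

## Interface

Orientations are given as [roll, pitch, yaw] about the fixed x, y, z axes, in that order (R = Rz(yaw) Ry(pitch) Rx(roll)).
In Python, from cell import robot gives the robot as it stands.
- The arm moves only by the tool apply_moves, never from a script. Its argument "motion" is text: rows parted by semicolons, each of 7 numbers parted by spaces: the opening in per cent of the stroke, from 0 (shut) to 100 (fully open), then the shift along the tool's x, y, z in cm, then the turn, a rotation vector about the tool's x, y, z in rad. A call has 1 to 20 rows; each row shifts and turns the commanded pose from where the row before left it, along the tool's axes as they then stand; what a row does not reach is not made up. A row lasts 1/8 s, in which the tool goes at most 62.5 mm and 10.7 degrees, less where a joint would pass 70% of its speed; a pose out of reach is approached as far as the arm can. A call with a gripper value outside its range is refused whole. The fingers move at their own pace and stop on an object; "force" is the grip in N (left out, the last holds). Time passes only in rows, so rows that do not move let the fingers close. It gives the time, the measured TCP pose, the force, the opening and the grip force at its end, in the units of the state.
- robot.observe(): the state, without advancing time (a new reading comes with each control period).
- robot.read_camera(name): name is "scene" or "top" or "wrist"; returns a dict with "img" (400x640x3 uint8, red, green, blue), "fovy" (degrees; the focal length in pixels is half the picture's height over the tangent of half this angle, whatever the lens; pixels are square), "cx", "cy" (the principal point, pixels), "R" (3x3) and "t" (3): a world point X has camera coordinates R X + t; the wrist camera has in their place "hand_eye" (4x4, takes a point from camera to tool coordinates, whose origin is the TCP and whose axes are the flange's). Camera axes: x right, y down, z forward; pixel columns grow to the right and rows downward; lengths in m; the calibration is good to about 2 mm. A picture is of the moment at which its call begins: read the wrist's pose just before it. There is no depth.
- robot.hand_in(): hands the job in; it is judged then, once.
Trained networks look in a picture, given as the dict that the camera call returned (one of the last four; its "shot" number tells which), for a name from the list of things; names that differ only in an ending like _2 or _b are one class to them, and where a whole thing is asked for, a point or a joint stands for the part that bears it (a point fixed in the world has none). Each returns a list of dicts, best first, with "score" (0 to 1); they miss things now and then, are a little off and sometimes report something else, mostly with a low value. They report only what shows in the picture. A call takes as long as a camera call.
- robot.search_frame(target, picture): "centre" ([x, y, z] in m, in world coordinates, good to about 4 mm: the middle of the surface that is visible of it).
- robot.trace(target, picture): "pixels" (400x640 bool, what is visible of it).
The state is a dict: "time": time; "qpos": joint angles; "qvel": joint speeds; "joint_efforts": joint torques, N m; "tool_pos": TCP position; "tool_rot": TCP orientation; "contact_force": force on the tool from outside, world axes, zero at the start; "torque": the same for the moment, N m; "opening": finger opening in m; "grip_force": force on a finger pad.
Only numpy, scipy, OpenCV 4.12 (cv2) and the standard library are available. Lean on these libraries where they do the work, as an engineer would, in place of code of your own. Each camera call takes 0.05 s, during which the arm holds its last target. There are 200 camera calls.

## Working session

There is one attempt and no reset: what is moved stays moved. The work goes in short steps, Python scripts to look and compute and a tool call to move; the robot and the scene stay as the last step left them, time stands still between calls to the robot, and variables do not carry over. Pictures are saved under pics/ and viewed, at most 10 in all, crops included, and the job is handed in when it is done.

Besides the shell and the picture viewer there is one more tool, called after "Emit:" as a command line: name --argument value ..., lists and objects as JSON in quotes. apply_moves: Moves the arm, as the interface text tells. Its arguments: {"type":"object","properties":{"motion":{"type":"string"},"force":{"type":"number"}},"required":["motion"]}

```bash
ls; mkdir -p pics; cat > h.py <<'E'
import numpy as np, cv2
from cell import robot
from scipy.spatial.transform import Rotation as Ro
def save(p,n): cv2.imwrite('pics/'+n+'.png',p['img'][:,:,::-1])
def f(p): return 200/np.tan(np.radians(p['fovy'])/2)
def cam(p,s=None):
    if 'R' in p: return np.array(p['R']),np.array(p['t'])
    T=np.eye(4);T[:3,:3]=Ro.from_euler('xyz',s['tool_rot']).as_matrix();T[:3,3]=s['tool_pos']
    M=np.linalg.inv(T@np.array(p['hand_eye']));return M[:3,:3],M[:3,3]
def ray(p,u,v,z,s=None):
    R,t=cam(p,s);d=R.T@np.array([(u-p['cx'])/f(p),(v-p['cy'])/f(p),1]);o=-R.T@t
    return o+d*(z-o[2])/d[2]
def proj(p,X,s=None):
    R,t=cam(p,s);c=R@np.array(X)+t;return f(p)*c[:2]/c[2]+[p['cx'],p['cy']]
E
python3 - <<'E'
from h import *
s=robot.observe();print({k:np.round(v,3) for k,v in s.items()})
a=robot.read_camera('top');b=robot.read_camera('scene');save(a,'top1');save(b,'scene1')
print(a['fovy'],a['cx'],a['cy'],np.round(a['R'],3),a['t'])
for n in ['rack','wing_left_grip','bar','bar_handle','mat_top','iron_center','block','tape','oil','iron_a_center']:
    for nm,p in (('top',a),('scene',b)):
        print(n,nm,[(np.round(r['centre'],3).tolist(),round(r['score'],2)) for r in robot.search_frame(n,p)][:6])
E
```

```text
pics
{'time': np.float64(0.0), 'qpos': array([ 0.979,  0.343,  1.525, -0.   ,  1.275, -0.146]), 'qvel': array([ 0.002,  0.001, -0.   ,  0.001, -0.001,  0.001]), 'joint_efforts': array([-1.0000e-03, -4.3124e+01, -2.4422e+01,  7.2000e-02,  5.6000e-02,
       -0.0000e+00]), 'tool_pos': array([0.226, 0.473, 0.226]), 'tool_rot': array([-3.14 , -0.   ,  2.696]), 'contact_force': array([ 0.082,  0.198, -0.961]), 'torque': array([-0.019, -0.01 ,  0.017]), 'grip_force': np.float64(0.0), 'opening': np.float64(0.092)}
42.401697251289136 315.1235194551481 204.06916532674322 [[-0.022 -1.    -0.002]
 [-0.996  0.022 -0.088]
 [ 0.088  0.    -0.996]] [-0.06904334  0.57551859  1.25670798]
rack top [([0.558, -0.19, 0.009], 0.81)]
rack scene [([0.61, -0.162, 0.038], 0.81), ([0.578, -0.199, 0.132], 0.62)]
wing_left_grip top [([0.593, -0.106, 0.156], 0.51)]
wing_left_grip scene [([0.604, -0.104, 0.152], 0.62)]
bar top [([0.572, -0.204, 0.133], 0.82)]
bar scene [([0.578, -0.197, 0.131], 0.77)]
bar_handle top [([0.575, -0.204, 0.129], 0.87)]
bar_handle scene [([0.583, -0.195, 0.127], 0.56)]
mat_top top [([0.422, 0.143, 0.004], 0.67)]
mat_top scene [([0.43, 0.152, 0.005], 0.76)]
iron_center top [([0.63, 0.212, 0.092], 0.79), ([0.572, -0.205, 0.129], 0.44)]
iron_center scene [([0.646, 0.211, 0.089], 0.64), ([0.581, -0.197, 0.129], 0.26)]
block top [([0.621, 0.204, 0.038], 0.87)]
block scene [([0.645, 0.22, 0.04], 0.68)]
tape top [([0.643, 0.066, 0.027], 0.88)]
tape scene [([0.657, 0.062, 0.022], 0.86), ([0.602, -0.108, 0.151], 0.6)]
oil top [([0.758, 0.185, 0.092], 0.83)]
oil scene [([0.794, 0.198, 0.083], 0.98)]
iron_a_center top [([0.547, -0.241, 0.096], 0.42)]
iron_a_center scene [([0.592, -0.246, 0.085], 0.53)]
```

View pics/top1.png

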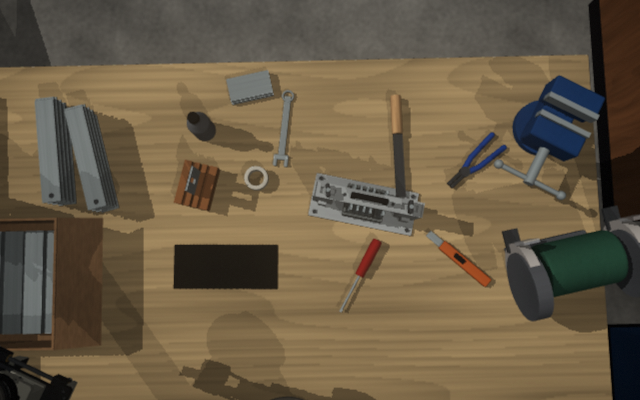

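View pics/scene1.png

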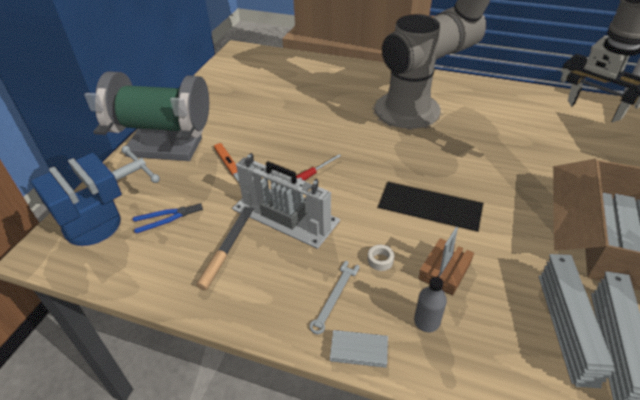

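```bash
python3 - <<'E'
from h import *
a=robot.read_camera('top')
for n,z in [('bar',.13),('mat_top',.003),('iron_center',None),('wing_left_grip',.158),('block',.038),('bar_handle',.158)]:
    for r in robot.trace(n,a)[:3]:
        m=r['pixels'].astype(np.uint8)
        (c,sz,an)=cv2.minAreaRect(np.argwhere(m)[:,::-1].astype(np.float32))
        bp=cv2.boxPoints((c,sz,an))
        P=np.array([ray(a,u,v,z or .14)[:2] for u,v in bp]);e=[P[1]-P[0],P[2]-P[1]]
        L=max(e,key=np.linalg.norm)
        print(n,round(r['score'],2),'px',np.round(c),'ctr',np.round(P.mean(0),3),'sizes',np.round([np.linalg.norm(x) for x in e],3),'yaw',round(np.arctan2(L[1],L[0]),3))
E
```

```text
bar 0.76 px [369. 200.] ctr [ 0.571 -0.204] sizes [0.036 0.244] yaw -1.792
bar 0.29 px [360. 276.] ctr [ 0.4   -0.179] sizes [0.18  0.023] yaw -0.494
mat_top 0.73 px [226. 266.] ctr [0.424 0.145] sizes [0.262 0.112] yaw -1.593
mat_top 0.2 px [257. 178.] ctr [0.645 0.065] sizes [0.056 0.062] yaw -2.378
iron_center 0.57 px [193. 181.] ctr [0.623 0.195] sizes [0.06  0.024] yaw -0.244
wing_left_grip 0.58 px [328. 190.] ctr [ 0.592 -0.111] sizes [0.009 0.029] yaw 3.117
wing_left_grip 0.31 px [364. 204.] ctr [ 0.559 -0.19 ] sizes [0.097 0.237] yaw -1.8
block 0.72 px [197. 186.] ctr [0.625 0.21 ] sizes [0.112 0.095] yaw -0.243
bar_handle 0.63 px [369. 200.] ctr [ 0.57  -0.201] sizes [0.034 0.238] yaw -1.789
```

The top view shows the rack at about (369,200), the bar yawed −0.22, the block with the iron at (193,181), and the mat at (226,266). The scene view agrees with this. I'm moving above the rack now.

Emit:
apply_moves --motion "100 -4.31 -3.3 -0.95 0 0 0;100 -4.31 -3.3 -0.95 0 0 0;100 -4.31 -3.3 -0.95 0 0 0;100 -4.31 -3.3 -0.95 0 0 0;100 -4.31 -3.3 -0.95 0 0 0;100 -4.31 -3.3 -0.95 0 0 0;100 -4.31 -3.3 -0.95 0 0 0;100 -4.31 -3.3 -0.95 0 0 0;100 -4.31 -3.3 -0.95 0 0 0;100 -4.31 -3.3 -0.95 0 0 0;100 -4.31 -3.3 -0.95 0 0 0;100 -4.31 -3.3 -0.95 0 0 0;100 -4.31 -3.3 -0.95 0 0 0;100 -4.31 -3.3 -0.95 0 0 0;30 0 0 0 0 0 0.18;30 0 0 0 0 0 0.18;30 0 0 0 0 0 0.18;30 0 0 0 0 0 0.18;30 0 0 0 0 0 0.18;30 0 0 0 0 0 0.18"

```text
time: 3.95
tool_pos: [0.5716, -0.2033, 0.3596]
tool_rot: [-3.141, -0.0, 1.61]
contact_force: [-0.5, -0.0, 0.4]
opening: 0.0366
grip_force: 0.0
```

Emit:
apply_moves --motion "30 0 0 0 0 0 0.18;30 0 0 0 0 0 0.18;30 0 0 0 0 0 0.18;30 0 0 0 0 0 0.18;30 0 0 0 0 0 0.18;30 0 0 0 0 0 0.18;30 0 0 0 0 0 0.18;30 0 0 0 0 0 0.18;30 0 0 0 0 0 0.18;30 0 0 0 0 0 0"

```text
time: 5.2
tool_pos: [0.5716, -0.2033, 0.3596]
tool_rot: [-3.141, 0.0, -0.003]
contact_force: [0.2, 1.0, -0.4]
opening: 0.0275
grip_force: 0.0
```

```bash
python3 - <<'E'
from h import *
s=robot.observe();print(s['tool_pos'],s['tool_rot'],s['opening'],s['time'])
p=robot.read_camera('wrist');save(p,'w1');print(np.round(p['hand_eye'],3))
for n,z in [('bar',.13),('wing_left_grip',.158),('bar_handle',.163),('rack',.05)]:
    for r in robot.trace(n,p)[:3]:
        m=r['pixels'].astype(np.uint8)
        (c,sz,an)=cv2.minAreaRect(np.argwhere(m)[:,::-1].astype(np.float32))
        bp=cv2.boxPoints((c,sz,an))
        P=np.array([ray(p,u,v,z,s)[:2] for u,v in bp]);e=[P[1]-P[0],P[2]-P[1]]
        L=max(e,key=np.linalg.norm)
        print(n,round(r['score'],2),'px',np.round(c),'ctr',np.round(P.mean(0),4),'sizes',np.round([np.linalg.norm(x) for x in e],3),'yaw',round(np.arctan2(L[1],L[0]),3))
E
```

```text
[ 0.57155677 -0.20331207  0.35962688] [-3.14144958e+00  1.14690661e-04 -2.57245764e-03] 0.027461925472553134 5.2
[[-0.001 -0.965 -0.261  0.069]
 [ 1.    -0.    -0.001 -0.   ]
 [ 0.001 -0.261  0.965 -0.159]
 [ 0.     0.     0.     1.   ]]
bar 0.85 px [320. 160.] ctr [ 0.5751 -0.203 ] sizes [0.035 0.244] yaw -1.792
wing_left_grip 0.66 px [236. 145.] ctr [ 0.5972 -0.1117] sizes [0.014 0.03 ] yaw 3.077
bar_handle 0.67 px [322. 147.] ctr [ 0.5943 -0.2053] sizes [0.077 0.228] yaw -1.79
bar_handle 0.58 px [319. 161.] ctr [ 0.5804 -0.2023] sizes [0.034 0.223] yaw -1.791
rack 0.93 px [322. 146.] ctr [ 0.5806 -0.2057] sizes [0.101 0.299] yaw -1.783
```

View pics/w1.png

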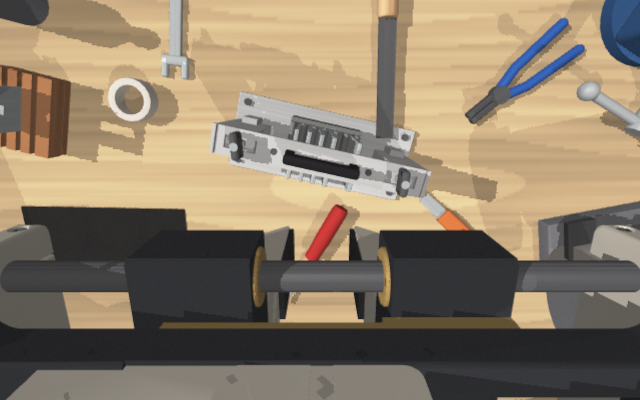

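The wrist view shows the bar centre at about (320,160), the left wing at (236,145) and the right wing at (405,182). I'll overlay the model to check it.

```bash
python3 - <<'E'
from h import *
s=robot.observe();p=robot.read_camera('wrist');im=p['img'][:,:,::-1].copy()
c=np.array([.573,-.2035]);y=-.221
X=np.array([np.cos(y),np.sin(y)]);Y=np.array([-np.sin(y),np.cos(y)])
k=3;x0,y0=200,105
crop=cv2.resize(im[y0:y0+110,x0:x0+240],None,fx=k,fy=k,interpolation=cv2.INTER_CUBIC)
def P(xy,z): q=(proj(p,[*xy,z],s)-[x0,y0]+.5)*k-.5;return tuple(int(v) for v in np.round(q))
for sg in(1,-1):
    w=c+sg*.095*Y
    print(w,proj(p,[*w,.158],s))
    cv2.circle(crop,P(w,.158),2,(0,0,255),-1)
    for a in(0,.3): 
        d=np.array([np.cos(y+a),np.sin(y+a)])*.015
        cv2.line(crop,P(w-d,.158),P(w+d,.158),(0,255,0) if a else (255,0,0),1)
pts=[P(c+a*.017*X+b*.122*Y,.130) for a,b in((1,1),(1,-1),(-1,-1),(-1,1))]
cv2.polylines(crop,[np.array(pts)],True,(0,0,255),1)
cv2.imwrite('pics/w1c.png',crop)
E
```

```text
[ 0.59382451 -0.11081052] [234.9157728 148.3166572]
[ 0.55217549 -0.29618948] [406.73062588 185.88730603]
```

View pics/w1c.png

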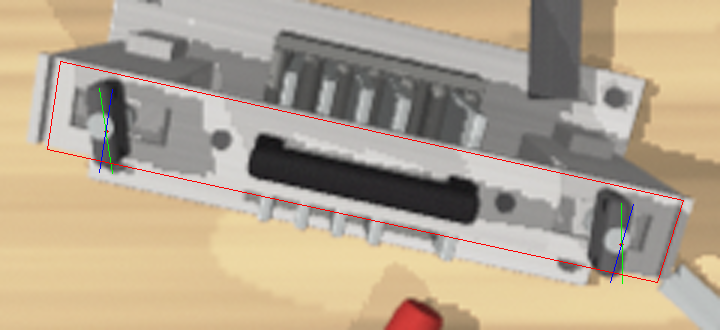

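The bar and wing model fits to about 2 mm. The left wing is turned about 0.25 and the right about 0.1. I'm going closer to the left wing.

Emit:
apply_moves --motion "30 0.8 -3.15 3 0 0 0;30 0.8 -3.15 3 0 0 0;30 0.75 -3.1 3 0 0 0;30 0 0 1 0 0 0;30 0 0 0 0 0 0"

```text
time: 6.12
tool_pos: [0.5953, -0.1099, 0.2595]
tool_rot: [3.141, 0.001, -0.004]
contact_force: [0.1, 0.4, 1.4]
opening: 0.0275
grip_force: 0.0
```

```bash
python3 - <<'E'
from h import *
s=robot.observe();print(s['tool_pos'],s['tool_rot'][2],s['contact_force'])
p=robot.read_camera('wrist');im=p['img'][:,:,::-1].copy()
for n in ['wing_left_grip']:
    for r in robot.trace(n,p)[:3]:
        q=np.argwhere(r['pixels'])[:,::-1]; print(r['score'],q.min(0),q.max(0),q.mean(0))
        cs,_=cv2.findContours(r['pixels'].astype(np.uint8),0,1);cv2.drawContours(im,cs,-1,(0,255,255),1)
print([(r['centre'],r['score']) for r in robot.search_frame('wing_left_grip',p)])
w=np.array([.5953,-.1093])
for a in (0,.2):
    d=np.array([np.cos(-.22+a),np.sin(-.22+a)])*.015
    for z,col in((.158,(0,255,0)),(.132,(255,0,0))):
        A,B=[tuple(int(v) for v in np.round(proj(p,[*e,z],s))) for e in (w-d,w+d)];print(a,z,A,B)
        cv2.line(im,A,B,col,1)
cv2.imwrite('pics/w2.png',im)
E
```

```text
[ 0.59533233 -0.10987959  0.25947362] -0.0035965038752123757 [0.06879411 0.42424495 1.43602601]
0.61 [315 169] [327 208] [321.01392111 188.71925754]
[([0.598, -0.1118, 0.1572], 0.98)]
0 0.158 (317, 210) (325, 174)
0 0.132 (318, 201) (325, 168)
0.2 0.158 (321, 210) (322, 174)
0.2 0.132 (321, 201) (322, 168)
```

View pics/w2.png

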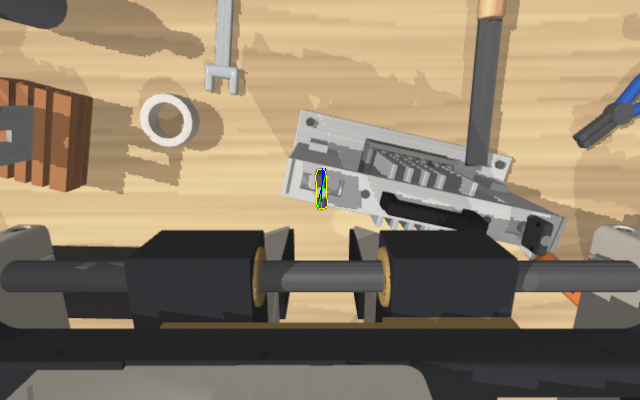

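The traced wing, at about (321,189), lies on the predicted wing. I'm descending to grip it.

Emit:
apply_moves --motion "30 0 0 4.5 0 0 0;30 0 0 4.5 0 0 0;30 0 0 2 0 0 0;30 0 0 1.2 0 0 0;30 0 0 0 0 0 0;5 0 0 0 0 0 0;5 0 0 0 0 0 0;5 0 0 0 0 0 0;5 0 0 0 0 0 0;5 0 0 0 0 0 0" --force 12

```text
time: 7.52
tool_pos: [0.596, -0.1096, 0.1387]
tool_rot: [3.141, -0.002, -0.004]
contact_force: [0.0, -0.9, 5.8]
opening: 0.0091
grip_force: 11.9
```

Emit:
apply_moves --motion "5 0 0 -0.2 0 0 0;5 0 0 0 0 0 -0.15;5 0 0 0 0 0 -0.15;5 0 0 0 0 0 -0.15;5 0 0 0 0 0 -0.15;5 0 0 0 0 0 -0.15;5 0 0 0 0 0 -0.15;5 0 0 0 0 0 -0.15;5 0 0 0 0 0 -0.15;5 0 0 0 0 0 -0.1;5 0 0 0 0 0 0"

```text
time: 8.9
tool_pos: [0.5962, -0.1101, 0.1389]
tool_rot: [3.14, 0.0, 1.297]
contact_force: [5.6, -2.6, -6.6]
opening: 0.0086
grip_force: 12.0
```

```bash
python3 - <<'E'
from h import *
s=robot.observe();print(s['tool_pos'],s['tool_rot'],s['contact_force'],s['torque'],s['opening'])
E
```

```text
[ 0.59619798 -0.11007332  0.13885914] [3.14031986e+00 4.43351096e-04 1.29666170e+00] [ 5.55866208 -2.55213625 -6.55675171] [-0.58061362 -0.81699926  0.04022145] 0.00861611541925934
```

Emit:
apply_moves --motion "5 0 0 0 0 0 -0.05;5 0 0 0 0 0 -0.05;5 0 0 0 0 0 0"

```text
time: 9.28
tool_pos: [0.5962, -0.1102, 0.1389]
tool_rot: [3.14, 0.001, 1.395]
contact_force: [5.7, -3.2, -6.3]
opening: 0.0095
grip_force: 12.3
```

```bash
python3 - <<'E'
from h import *
s=robot.observe();print(s['tool_pos'],s['tool_rot'],s['contact_force'],s['torque'],s['opening'])
E
```

```text
[ 0.59619141 -0.11017519  0.13888171] [3.14035643e+00 5.49516645e-04 1.39544554e+00] [ 5.70266643 -3.17663422 -6.25978887] [-0.62817962 -0.75165565 -0.26146835] 0.009523504436285569
```

Emit:
apply_moves --motion "30 0 0 0 0 0 0;30 0 0 0 0 0 0;30 0 0 -2 0 0 0;30 0 0 -4 0 0 0;30 0 0 -4 0 0 0.185;30 0 0 0 0 0 0.185;30 0 0 0 0 0 0.185;30 0 0 0 0 0 0.185;30 0 0 0 0 0 0.185;30 0 0 0 0 0 0.185;30 0 0 0 0 0 0.185;30 0 0 0 0 0 0.185;30 -0.65 4.7 0 0 0 0;30 -0.65 4.7 0 0 0 0;30 -0.65 4.7 0 0 0 0;30 -0.65 4.7 0 0 0 0;30 0 0 0 0 0 0"

```text
time: 11.4
tool_pos: [0.5525, -0.2975, 0.2393]
tool_rot: [3.141, 0.001, -0.088]
contact_force: [0.6, 0.4, 0.3]
opening: 0.0275
grip_force: 0.0
```

```bash
python3 - <<'E'
from h import *
s=robot.observe();print(s['tool_pos'],s['tool_rot'],s['contact_force'])
p=robot.read_camera('wrist');save(p,'w3')
a=robot.read_camera('top')
for pp,ss,nm in((p,s,'wrist'),(a,None,'top')):
  for r in robot.trace('wing_right_grip',pp)[:4]:
    q=np.argwhere(r['pixels'])[:,::-1].astype(np.float32); c,sz,an=cv2.minAreaRect(q)
    P=np.array([ray(pp,u,v,.156,ss)[:2] for u,v in cv2.boxPoints((c,sz,an))]);e=[P[1]-P[0],P[2]-P[1]];L=max(e,key=np.linalg.norm)
    print(nm,round(r['score'],2),np.round(q.mean(0)),q.min(0),q.max(0),'ctr',np.round(P.mean(0),4),np.round([np.linalg.norm(x) for x in e],3),'yaw',np.arctan2(L[1],L[0]))
print(robot.search_frame('wing_right_grip',p),robot.search_frame('wing_right_grip',a))
E
```

```text
[ 0.55246082 -0.29750604  0.23932882] [ 3.14143433e+00  7.38448540e-04 -8.84776554e-02] [0.55090529 0.42762261 0.34222732]
wrist 0.87 [318. 194.] [312. 172.] [324. 215.] ctr [ 0.5564 -0.2948] [0.033 0.009] yaw -0.13082302096433285
wrist 0.25 [ 65. 161.] [ 35. 152.] [ 96. 171.] ctr [ 0.5967 -0.1155] [0.044 0.014] yaw -1.659885908627713
top 0.58 [198. 188.] [174. 162.] [218. 210.] ctr [0.6103 0.1828] [0.099 0.083] yaw -0.24293776970879286
top 0.21 [284. 128.] [274.  92.] [293. 165.] ctr [ 0.7365 -0.014 ] [0.168 0.032] yaw -0.09828534165412743
[{'centre': [0.5536, -0.292, 0.1628], 'score': 0.87}] [{'centre': [0.5598, -0.1745, 0.1041], 'score': 0.36}]
```

Emit:
apply_moves --motion "30 0.26 -0.26 0 0 0 0.04;30 0 0 4 0 0 0;30 0 0 4 0 0 0;30 0 0 1.4 0 0 0;30 0 0 0.6 0 0 0;5 0 0 0 0 0 0;5 0 0 0 0 0 0;5 0 0 0 0 0 0;5 0 0 0 0 0 0;5 0 0 0 0 0 0"

```text
time: 12.95
tool_pos: [0.5569, -0.2951, 0.1413]
tool_rot: [3.137, -0.003, -0.125]
contact_force: [0.4, -8.7, -0.8]
opening: 0.0089
grip_force: 12.0
```

Emit:
apply_moves --motion "5 0 0.1 0 0 0 0;5 0 0 0 0 0 -0.15;5 0 0 0 0 0 -0.15;5 0 0 0 0 0 -0.15;5 0 0 0 0 0 -0.15;5 0 0 0 0 0 -0.15;5 0 0 0 0 0 -0.15;5 0 0 0 0 0 -0.15;5 0 0 0 0 0 -0.15;5 0 0 0 0 0 -0.15;5 0 0 0 0 0 -0.1;5 0 0 0 0 0 -0.05;5 0 0 0 0 0 -0.03;5 0 0 0 0 0 0"

```text
time: 14.7
tool_pos: [0.5552, -0.2925, 0.1411]
tool_rot: [-3.139, -0.001, 1.406]
contact_force: [-6.8, 3.8, 5.7]
opening: 0.0093
grip_force: 12.4
```

```bash
python3 - <<'E'
from h import *
s=robot.observe();print(s['tool_pos'],s['tool_rot'],s['contact_force'],s['torque'],s['opening'],s['qpos'])
E
```

```text
[ 0.55520647 -0.29254408  0.14114405] [-3.13944114e+00 -7.94576981e-04  1.40565652e+00] [-6.82699331  3.82157356  5.69066349] [ 0.46125382  1.22486759 -0.2842903 ] 0.009290708067405035 [-6.06883926e-01  6.02034395e-01  1.33952119e+00 -2.16004890e-04
  1.20232175e+00 -4.41666943e-01]
```

Emit:
apply_moves --motion "30 0 0 0 0 0 0;30 0 0 0 0 0 0;30 0 0 -2 0 0 0;30 0 0 -4 0 0 0.05;30 4.64 0.05 0 0 0 0;30 4.64 0 0 0 0 0;30 0 0 0 0 0 0"

```text
time: 15.58
tool_pos: [0.5776, -0.1996, 0.2002]
tool_rot: [3.141, -0.001, 1.36]
contact_force: [0.9, 0.3, 0.1]
opening: 0.0275
grip_force: 0.0
```

```bash
python3 - <<'E'
from h import *
s=robot.observe();print(s['tool_pos'],s['tool_rot'],s['contact_force'])
p=robot.read_camera('wrist');a=robot.read_camera('top')
for pp,ss,nm in((p,s,'wrist'),(a,None,'top')):
 for n in('bar_handle','bar','wing_left_grip'):
  print(nm,n,[(r['centre'],round(r['score'],2)) for r in robot.search_frame(n,pp)])
im=p['img'][:,:,::-1].copy()
Y=np.array([.216,.976]);X=np.array([.976,-.216])
for c in (np.array([.5757,-.202]),):
  for sg in(-1,0,1):
    w=c+sg*.095*Y
    if sg: A,B=w-.015*Y,w+.015*Y;z=.158
    else: A,B=w-.042*Y,w+.042*Y;z=.163
    cv2.line(im,*[tuple(int(v) for v in np.round(proj(p,[*e,z],s))) for e in(A,B)],(0,255,0),1)
cv2.imwrite('pics/w4.png',im)
E
```

```text
[ 0.57758153 -0.19964292  0.20019699] [ 3.14078326e+00 -7.29912476e-04  1.35974118e+00] [0.90539092 0.26405752 0.08197755]
wrist bar_handle [([0.5792, -0.1669, 0.1295], 0.86), ([0.597, -0.1243, 0.007], 0.73), ([0.5983, -0.1991, 0.1175], 0.28)]
wrist bar [([0.5849, -0.162, 0.1329], 0.79), ([0.4372, -0.2003, 0.0245], 0.72), ([0.5911, -0.2444, 0.0899], 0.43)]
wrist wing_left_grip [([0.5944, -0.1112, 0.1584], 0.77)]
top bar_handle [([0.586, -0.1213, 0.1302], 0.52)]
top bar [([0.5877, -0.1248, 0.1317], 0.59)]
top wing_left_grip [([0.5938, -0.1067, 0.1565], 0.56), ([0.4213, 0.1417, 0.0055], 0.35)]
```

View pics/w4.png

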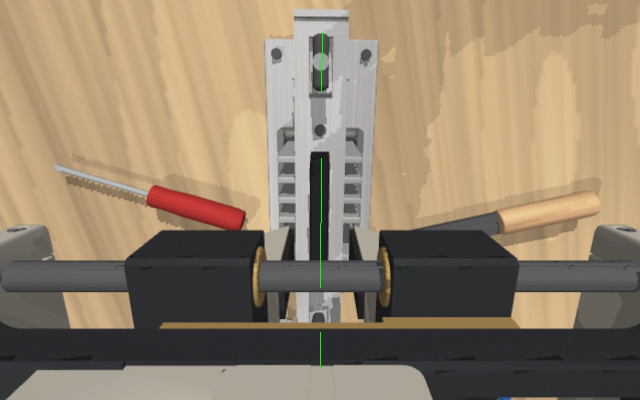

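Emit:
apply_moves --motion "30 0 0 3 0 0 0;30 0 0 2.3 0 0 0;30 0 0 1 0 0 0;30 0 0 0 0 0 0;0 0 0 0 0 0 0;0 0 0 0 0 0 0;0 0 0 0 0 0 0;0 0 0 0 0 0 0;0 0 0 0 0 0 0" --force 25

```text
time: 17.1
tool_pos: [0.5769, -0.2028, 0.1376]
tool_rot: [3.14, 0.0, 1.356]
contact_force: [-3.1, 0.0, 6.1]
opening: 0.012
grip_force: 25.0
```

Emit:
apply_moves --motion "0 0 0 -0.5 0 0 0;0 0 0 -0.5 0 0 0;0 0 0 -0.5 0 0 0;0 0 0 -0.5 0 0 0;0 0 0 0 0 0 0"

```text
time: 17.73
tool_pos: [0.577, -0.2027, 0.1572]
tool_rot: [3.141, 0.0, 1.356]
contact_force: [-0.4, -0.5, -2.4]
opening: 0.0118
grip_force: 25.0
```

Emit:
apply_moves --motion "0 0 0 -1 0 0 0;0 0 0 -2 0 0 0;0 0 0 -3 0 0 0;0 0 0 -3 0 0 0;0 2 -1.4 0 0 0 0;0 4.12 -3 0 0 0 0;0 4.12 -3 0 0 0 0;0 4.12 -3 0 0 0 0;0 4.12 -3 0 0 0 0;0 4.12 -3 0 0 0 0;0 4.12 -3 0 0 0 0;0 2.5 -1.9 0 0 0 0;0 1.5 -1.06 0 0 0 0;0 0 0 0 0 0 -0.1;0 0 0 0 0 0 -0.1;0 0 0 3 0 0 0;0 0 0 5 0 0 0;0 0 0 4 0 0 0;0 0 0 3 0 0 0;0 0 0 1 0 0 0"

```text
time: 20.23
tool_pos: [0.4232, 0.1451, 0.0858]
tool_rot: [-3.139, 0.0, 1.556]
contact_force: [-0.8, -0.1, -1.5]
opening: 0.0115
grip_force: 25.0
```

```bash
python3 - <<'E'
from h import *
s=robot.observe();print(s['tool_pos'],s['tool_rot'],s['contact_force'])
b=robot.read_camera('scene');a=robot.read_camera('top')
for pp in (a,b):
 for n in('bar','mat_top','slot_floor','iron_center'):
  print(n,[(r['centre'],round(r['score'],2)) for r in robot.search_frame(n,pp)])
im=np.hstack([cv2.resize(b['img'][150:280,200:520],None,fx=2.4,fy=2.4)])
cv2.imwrite('pics/s2.png',im[:,:,::-1])
E
```

```text
[0.42321313 0.1451079  0.08582577] [-3.13941854e+00  3.12113386e-04  1.55576975e+00] [-0.76877695 -0.08587383 -1.47078621]
bar [([0.4202, 0.0787, 0.081], 0.9), ([0.4292, -0.4364, 0.0173], 0.44)]
mat_top [([0.4362, 0.0712, 0.0032], 0.96), ([0.7687, -0.0095, 0.0079], 0.46)]
slot_floor []
iron_center [([0.6302, 0.2101, 0.0916], 0.72)]
bar []
mat_top [([0.4312, 0.1535, 0.0036], 0.95), ([0.5564, -0.2911, 0.1494], 0.45), ([0.5839, -0.2452, 0.0951], 0.42)]
slot_floor []
iron_center []
```

View pics/s2.png

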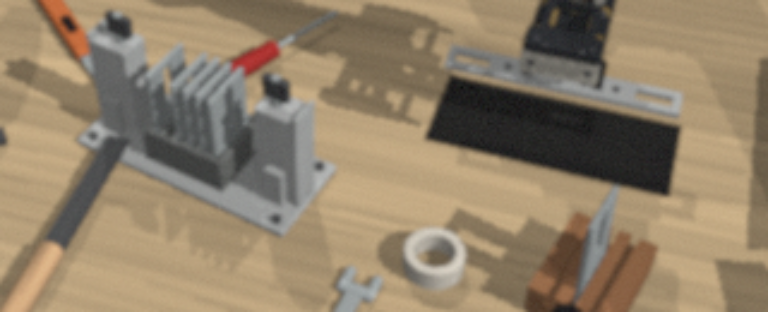

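The bar hangs level over the mat, and the rack's gap is near the −y end. I'm lowering the bar.

Emit:
apply_moves --motion "0 0 0 3 0 0 0;0 0 0 2 0 0 0;0 0 0 1 0 0 0;0 0 0 0.4 0 0 0;0 0 0 0.3 0 0 0;0 0 0 0.2 0 0 0;0 0 0 0 0 0 0"

```text
time: 21.6
tool_pos: [0.424, 0.1453, 0.0179]
tool_rot: [3.141, -0.0, 1.556]
contact_force: [0.2, 0.5, -2.0]
opening: 0.0116
grip_force: 25.0
```

Emit:
apply_moves --motion "0 0 0 0.1 0 0 0;0 0 0 0.1 0 0 0;0 0 0 0 0 0 0"

```text
time: 21.98
tool_pos: [0.4239, 0.1453, 0.0166]
tool_rot: [3.141, -0.0, 1.556]
contact_force: [-2.8, 0.0, 8.5]
opening: 0.0118
grip_force: 25.0
```

Emit:
apply_moves --motion "40 0 0 0 0 0 0;40 0 0 0 0 0 0;40 0 0 0 0 0 0;40 0 0 -3 0 0 0;40 0 0 -6 0 0 0;40 0 0 -6 0 0 0;87 0 0 -6 0 0 0;87 1.6 4.9 -1 0 0 0.057;87 1.6 4.9 -1 0 0 0.057;87 1.6 4.9 -1 0 0 0.057;87 0.9 5 -1 0 0 0.057;87 0 0 0 0 0 0"

```text
time: 23.48
tool_pos: [0.6271, 0.1816, 0.264]
tool_rot: [-3.141, 0.0, 1.326]
contact_force: [-1.1, -0.5, -0.3]
opening: 0.0799
grip_force: 0.0
```

```bash
cat > m.py <<'E'
from h import *
def rect(pp,ss,n,z,k=2):
  for r in robot.trace(n,pp)[:k]:
    q=np.argwhere(r['pixels'])[:,::-1].astype(np.float32); c,sz,an=cv2.minAreaRect(q)
    P=np.array([ray(pp,u,v,z,ss)[:2] for u,v in cv2.boxPoints((c,sz,an))]);e=[P[1]-P[0],P[2]-P[1]];L=max(e,key=np.linalg.norm)
    print(n,round(r['score'],2),q.min(0),q.max(0),'ctr',np.round(P.mean(0),4),np.round([np.linalg.norm(x) for x in e],3),'yaw',round(np.arctan2(L[1],L[0]),3))
E
python3 - <<'E'
from m import *
s=robot.observe();print(s['tool_pos'],s['tool_rot'],s['contact_force'],s['opening'])
p=robot.read_camera('wrist');save(p,'w5');a=robot.read_camera('top')
rect(p,s,'iron_center',.124);rect(p,s,'block',.038);rect(a,None,'block',.038)
rect(a,None,'bar',.009);rect(a,None,'mat_top',.003)
print([(r['centre'],r['score']) for r in robot.search_frame('iron_center',p)],[(r['centre'],r['score']) for r in robot.search_frame('bar_handle',a)])
E
```

```text
[0.62712355 0.18159978 0.26396196] [-3.14138711e+00  3.23634941e-04  1.32630318e+00] [-1.05987214 -0.52452778 -0.31768006] 0.07990635420178051
iron_center 0.71 [288. 134.] [354. 154.] ctr [0.6344 0.2158] [0.018 0.058] yaw -0.245
block 0.76 [267.  98.] [367. 174.] ctr [0.629  0.2148] [0.084 0.11 ] yaw -0.258
block 0.81 [187. 163.] [219. 210.] ctr [0.6231 0.1976] [0.11  0.068] yaw -0.218
bar 0.96 [187. 261.] [275. 275.] ctr [0.42   0.1315] [0.22  0.035] yaw -1.592
bar 0.68 [347. 186.] [356. 211.] ctr [ 0.5875 -0.1733] [0.066 0.013] yaw -0.224
mat_top 0.61 [184. 244.] [278. 289.] ctr [0.4238 0.1325] [0.236 0.112] yaw -1.593
mat_top 0.51 [273.  90.] [293. 168.] ctr [ 0.7721 -0.0035] [0.204 0.042] yaw -0.075
[([0.6302, 0.2107, 0.1007], 0.92)] [([0.4238, 0.1348, 0.0103], 0.67)]
```

View pics/w5.png

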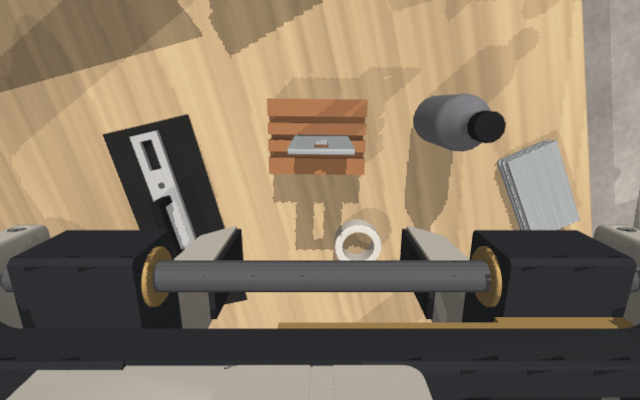

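The picture shows the bar on the mat, and the iron's top edge at (288–354, ~152), level in the image. I'll work out its position.

```bash
python3 - <<'E'
from m import *
s=robot.observe();p=robot.read_camera('wrist')
m=robot.trace('iron_center',p)[0]['pixels']
q=np.argwhere(m)
for v in range(q[:,0].min(),q[:,0].max()+1): 
    u=np.where(m[v])[0]; 
    if v>142 or v<138: print(v,u.min(),u.max(),end=' | ')
g=p['img'].mean(2);print('\n',np.round(g[130:162,300]).astype(int))
A,B=ray(p,287.5,151.5,.124,s),ray(p,354.5,151.5,.124,s)
c=(A+B)/2;print(A,B,c,np.linalg.norm(A-B))
psi=s['tool_rot'][2];d=c-s['tool_pos'];print('tool dx dy',d@[np.cos(psi),np.sin(psi),0],d@[np.sin(psi),-np.cos(psi),0])
E
```

```text
135 299 347 | 136 298 349 | 137 298 350 | 143 295 354 | 144 295 355 | 145 294 356 | 146 294 356 | 147 294 357 | 148 293 358 | 149 293 358 | 150 294 358 | 151 296 357 | 152 300 357 | 153 317 350 | 
 [127 125 125 126 102 132 149 150 149 148 149 149 148 149 150 149 150 150
 187 191 181 175 175 128  83  79  70  73  87  93  92  93]
[0.60075373 0.21695097 0.124     ] [0.65868923 0.20256871 0.124     ] [0.62972148 0.20975984 0.124     ] 0.059693982012519554
tool dx dy 0.028144700434875564 -0.0010668093491453525
```

Emit:
apply_moves --motion "87 2.95 0.1 0 0 0 0;87 0 0 5 0 0 0;87 0 0 5 0 0 0;87 0 0 4.5 0 0 0;87 0 0 2.5 0 0 0;87 0 0 1.1 0 0 0;87 0 0 0 0 0 0;50 0 0 0 0 0 0;50 0 0 0 0 0 0;50 0 0 0 0 0 0;50 0 0 0 0 0 0;50 0 0 0 0 0 0" --force 40

```text
time: 25.52
tool_pos: [0.6332, 0.2106, 0.0858]
tool_rot: [3.14, -0.001, 1.328]
contact_force: [-0.6, 0.3, 6.0]
opening: 0.0593
grip_force: 40.0
```

Emit:
apply_moves --motion "50 0 0 -0.5 0 0 0;50 0 0 -1 0 0 0;50 0 0 -1.5 0 0 0;50 0 0 -3 0 0 0;50 0 0 -5 0 0 0;50 0 0 -5 0 0 0;50 0 0 -2.5 0 0 0;50 -2.5 0.3 0 0 0 -0.025;50 -5.05 0.47 0 0 0 0;50 -5.05 0.47 0 0 0 0;50 -5.05 0.47 0 0 0 0;50 -5.05 0.47 0 0 0 0;50 -5.05 0.47 0 0 0 0;50 -5.05 0.47 0 0 0 0;50 -5.05 0.47 0 0 0 0;50 -5.05 0.3 0 0 0 0;50 -5.05 0.3 0 0 0 0;50 -2.5 0.3 0 0 0 0;50 0 0 0 0 0 0;50 0 0 0 0 0 0"

```text
time: 28.02
tool_pos: [0.5669, -0.2906, 0.27]
tool_rot: [3.142, -0.001, 1.354]
contact_force: [-0.2, 1.0, -2.3]
opening: 0.0596
grip_force: 40.0
```

```bash
python3 - <<'E'
from m import *
s=robot.observe();print(s['tool_pos'],s['tool_rot'],s['contact_force'],s['opening'])
p=robot.read_camera('wrist');save(p,'w6');np.save('w6.npy',p['img'])
c=np.array([.5765,-.2023]);Y=np.array([.216,.9764]);X=np.array([.9764,-.216])
for k in range(6):
    w=c+(-.0375+.015*k)*Y
    print(k,[np.round(proj(p,[*(w+e*X),z],s)) for z in(.122,.05) for e in(-.03,0,.03)])
print('TCP',proj(p,s['tool_pos'],s))
for r in robot.search_frame('iron_a_center',p)+robot.search_frame('wing_left_grip',p): print(r)
im=cv2.resize(p['img'][:230,200:440],None,fx=2.5,fy=2.5,interpolation=cv2.INTER_CUBIC)
cv2.imwrite('pics/w6c.png',im[:,:,::-1])
E
```

```text
[ 0.56693931 -0.29061492  0.27003098] [ 3.14152755e+00 -7.40203069e-04  1.35364838e+00] [-0.21724692  0.97399713 -2.30785957] 0.059642670390583796
0 [array([278., 125.]), array([311., 125.]), array([345., 125.]), array([286., 121.]), array([313., 121.]), array([341., 121.])]
1 [array([277., 108.]), array([311., 108.]), array([345., 108.]), array([285., 107.]), array([313., 107.]), array([341., 107.])]
2 [array([276.,  90.]), array([311.,  90.]), array([346.,  90.]), array([285.,  93.]), array([313.,  93.]), array([341.,  93.])]
3 [array([276.,  72.]), array([311.,  72.]), array([346.,  72.]), array([285.,  78.]), array([313.,  78.]), array([341.,  78.])]
4 [array([275.,  53.]), array([311.,  53.]), array([346.,  53.]), array([284.,  63.]), array([313.,  63.]), array([341.,  63.])]
5 [array([275.,  34.]), array([311.,  34.]), array([347.,  34.]), array([284.,  47.]), array([313.,  47.]), array([342.,  47.])]
TCP [322.98186814 246.05759408]
{'centre': [0.5674, -0.2402, 0.1129], 'score': 0.56}
```

View pics/w6c.png

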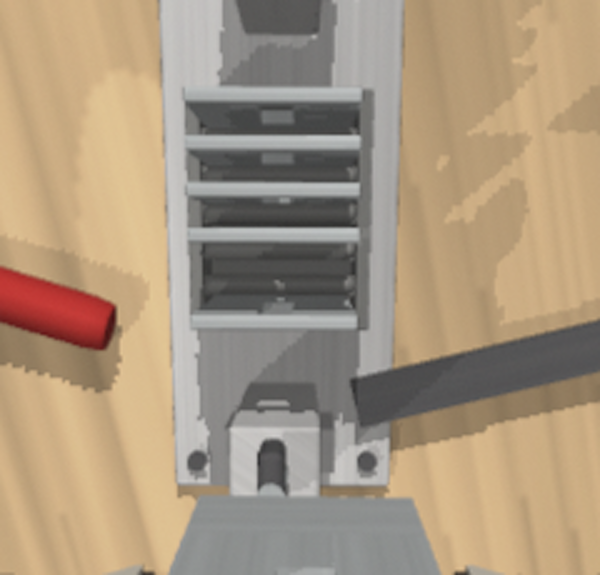

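The crop shows five iron tops at image v ≈ 37.6, 56.8, 75.2, 93.6 and 128. The empty slot is therefore the second from the −y post, at v ≈ 111, and the held iron's lower edge is at v ≈ 199. Next I'll compare the held iron with the slot, both as this camera sees them.

```bash
python3 - <<'E'
from m import *
s=robot.observe();p=robot.read_camera('wrist')
g=p['img'].astype(float).mean(2)
for lo,hi in ((285,300),(325,338)):
    print('rows',np.round(g[88:135,lo:hi].mean(1)).astype(int))
print('held col',np.round(g[190:236,310:318].mean(1)).astype(int))
for v in (204,215,225): print(v,np.round(g[v,262:292]).astype(int),np.round(g[v,355:390]).astype(int))
psi=s['tool_rot'][2];T=lambda d:np.round([d@[np.cos(psi),np.sin(psi),0]*100,d@[np.sin(psi),-np.cos(psi),0]*100],2)
for z,pt in((.122,(310,128)),(.122,(310,93.6)),(.122,(309.7,110.8)),):
    print(pt,T(ray(p,*pt,z,s)-s['tool_pos']))
# predicted held iron in image if centred on TCP
R=Ro.from_euler('xyz',s['tool_rot']).as_matrix()
for h in (.072,-.038):
  for x in(-.0025,.0025): print(h,x,[np.round(proj(p,s['tool_pos']+R@[x,y,h],s),1) for y in(-.03,.03)])
# pick geometry: camera-estimated iron top centre at pick vs TCP at pick
psi=1.328;est=np.array([.6297,.2098])+.0014*np.array([np.cos(psi),np.sin(psi)])
d=est-np.array([.6332,.2106]);print('iron rel TCP at pick (cam)',d@[np.cos(psi),np.sin(psi)],d@[np.sin(psi),-np.cos(psi)])
E
```

```text
rows [ 61  53  65 162 187 181 173 169 142  98  83  89  88  84  79  71  75  77
  77  77  77  72  65  71  77  83  82  75  70  64  76  82  82  82  82  81
 126 143 162 181 180 172 168 141 134 139 139]
rows [ 62  54  60 133 180 186 177 171 156 107  75  81  80  76  72  66  73  78
  77  77  77  74  65  68  74  80  79  73  67  60  75  82  81  82  81  81
 126 143 147 178 185 177 171 156 119 110 116]
held col [112 114 116 117 124 137 146 153 152 144 141 142 144 143 141 142 143 142
 141 143 144 145 143 143 144 144 144 144 144 144 144 145 144 144 144 144
 145 150 151 155 164 167 168 167 166 143]
204 [187 187 186 187 186 186 187 186 186 186 185 183 181 180 175 155 141 141
 143 141 141 141 142 142 141 141 142 141 142 140] [144 144 143 143 143 144 144 143 143 144 144 150 166 173 173 172 170 170
 168 172 176 179 181 181 182 181 180 179 178 177 177 175 173 172 171]
215 [184 185 187 187 187 186 187 188 187 186 174 149 146 143 141 142 143 145
 147 147 146 145 143 143 142 142 143 140 140 140] [142 142 143 143 143 141 139 140 142 142 142 142 145 146 144 151 167 172
 171 170 169 169 167 167 172 178 182 181 181 179 179 177 176 175 173]
225 [173 179 183 185 186 186 174 149 146 143 140 142 143 144 146 147 147 147
 145 144 144 143 142 143 142 141 139 140 142 141] [141 142 141 142 142 141 143 143 139 139 140 141 142 142 142 144 146 145
 146 150 165 171 170 169 168 168 173 178 182 181 181 178 176 175 175]
(310, 128) [ 4.84 -1.09]
(310, 93.6) [ 7.78 -1.06]
(309.7, 110.8) [ 6.33 -1.1 ]
0.072 -0.0025 [array([280.5, 208.1]), array([364.6, 208. ])]
0.072 0.0025 [array([280.3, 201.4]), array([364.8, 201.3])]
-0.038 -0.0025 [array([248.5, 290.7]), array([398.4, 290.6])]
-0.038 0.0025 [array([247.7, 279.5]), array([399.1, 279.4])]
iron rel TCP at pick (cam) -0.00021799813886845838 -0.003205008895871857
```

```bash
python3 - <<'E'
from m import *
s0=dict(tool_pos=np.array([.62712355,.18159978,.26396196]),tool_rot=np.array([-3.14138711,3.2e-4,1.32630318]))
s=robot.observe();p=robot.read_camera('wrist')
psi=1.3263;X=np.array([np.cos(psi),np.sin(psi),0])
for v,z in((147.5,.124),(152.8,.124),(134.5,.038)): print(v,z,'x_t rel pick TCP(mm)',1000*((ray(p,318,v,z,s0)-np.array([.6332,.2106,0]))@X))
# block kerf centre from block trace edges at pick view (by hand: rows 98..174)
for v in (98,174.5): print(v,1000*((ray(p,318,v,.038,s0)-np.array([.6332,.2106,0]))@X))
# held lower edge
psi=s['tool_rot'][2];X=np.array([np.cos(psi),np.sin(psi),0])
for v in (195.5,199): print(v,1000*((ray(p,314,v,s['tool_pos'][2]-.072,s)-s['tool_pos'])@X))
g=p['img'].astype(float).mean(2)
for u in(290,300,340,350): print(u,np.round(g[190:204,u]).astype(int))
E
```

```text
147.5 0.124 x_t rel pick TCP(mm) 2.339611859506852
152.8 0.124 x_t rel pick TCP(mm) -2.3438927189410586
134.5 0.038 x_t rel pick TCP(mm) 5.9108946222409875
98 45.372217832123354
174.5 -39.92833908851933
195.5 6.807779043560419
199 4.235754877544048
290 [131 132 133 134 132 131 131 131 141 143 140 142 145 142]
300 [193 196 194 190 189 189 190 194 164 142 140 142 144 143]
340 [193 193 193 179 133 112 116 118 125 137 141 142 142 143]
350 [188 187 188 178 141 126 125 125 129 138 141 141 143 144]
```

By the camera, the iron leans about 0.03 rad in the hand. I'll take that out and go just above the gap to compare it with its neighbour.

Emit:
apply_moves --motion "50 3.1 -0.53 0 0 0 0;50 3.1 -0.53 0 0 0 0;50 0 0 0 0 -0.03 0;50 0 0 0 0 0 0;50 0.2 0 3.4 0 0 0;50 0.1 0 3.4 0 0 0;50 0 0 0 0 0 0"

```text
time: 29.15
tool_pos: [0.5685, -0.2281, 0.1989]
tool_rot: [-3.136, 0.028, 1.352]
contact_force: [-0.7, -0.0, -1.8]
opening: 0.0596
grip_force: 40.0
```

```bash
python3 - <<'E'
from m import *
s=robot.observe();print(s['tool_pos'],s['tool_rot'],s['contact_force'])
P=s['tool_pos'];print('row',P[0]*.216+P[1]*.9764+.073,'X',P[0]*.9764-P[1]*.216-.6066)
p=robot.read_camera('wrist');save(p,'w7')
im=cv2.resize(p['img'][90:240,230:410],None,fx=4,fy=4,interpolation=cv2.INTER_CUBIC)
for v in range(100,240,10): cv2.putText(im,str(v),(0,(v-90)*4+2),0,.35,(255,0,0),1)
for u in range(240,410,20): cv2.putText(im,str(u),((u-230)*4,10),0,.35,(255,0,0),1)
cv2.imwrite('pics/w7c.png',im[:,:,::-1])
E
```

```text
[ 0.56845534 -0.22806129  0.19891524] [-3.13562524  0.02830601  1.35208501] [-0.7311499  -0.01739867 -1.82436659]
row -0.02689269032291 X -0.002298967947562902
```

View pics/w7c.png

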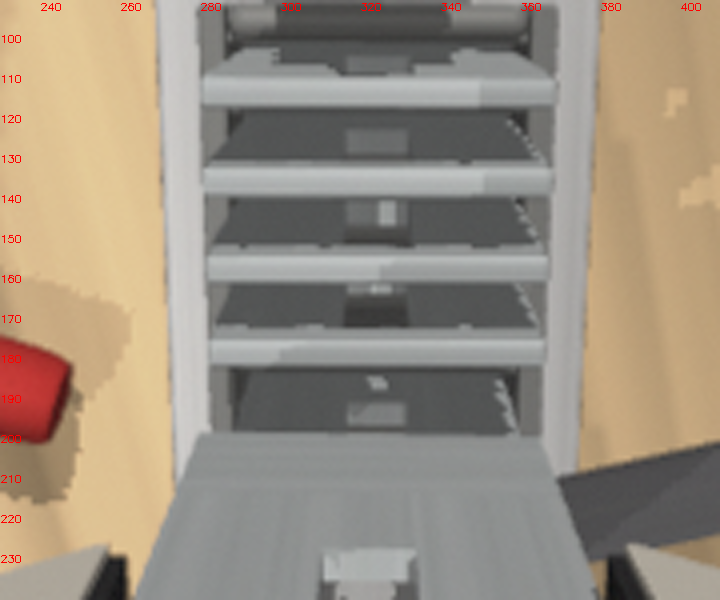

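In this picture the neighbours' tops run at v = 112, 135, 156.5 and 177.5, so the gap belongs at about 198. The held iron's lower edge is at about 198.5, centred to 1 px. I'll descend to the slot mouth.

Emit:
apply_moves --motion "50 0 0.15 0 0 -0.015 0;50 0 0 0 0 0 0;50 0.09 0 2 0 0 0;50 0.09 0 2 0 0 0;50 0.09 0 2 0 0 0;50 0.04 0 1 0 0 0;50 0 0 0 0 0 0"

```text
time: 30.08
tool_pos: [0.5714, -0.2283, 0.1316]
tool_rot: [-3.141, 0.045, 1.353]
contact_force: [0.4, -0.1, -2.6]
opening: 0.0592
grip_force: 40.0
```

Emit:
apply_moves --motion "50 0.02 0 0.4 0 0 0;50 0.02 0 0.4 0 0 0;50 0.02 0 0.4 0 0 0;50 0 0 0 0 0 0"

```text
time: 30.58
tool_pos: [0.5718, -0.2279, 0.1197]
tool_rot: [3.141, 0.044, 1.353]
contact_force: [1.3, 2.7, -1.7]
opening: 0.0597
grip_force: 40.0
```

```bash
python3 - <<'E'
from m import *
s=robot.observe();P=s['tool_pos'];print(P,s['tool_rot'],s['contact_force'],s['torque'])
print('row',P[0]*.216+P[1]*.9764+.073,'X',P[0]*.9764-P[1]*.216-.6066)
E
```

```text
[ 0.57184434 -0.2278765   0.11971123] [3.14069863 0.04415765 1.35273033] [ 1.29025495  2.7326024  -1.73421444] [ 0.38057264 -0.32422148  0.09183867]
row -0.02598023451234406 X 0.0009701336452730969
```

Emit:
apply_moves --motion "50 0.07 0 0.4 0 0 0;50 0.02 0 0.4 0 0 0;50 0.02 0 0.4 0 0 0;50 0 0 0 0 0 0"

```text
time: 31.08
tool_pos: [0.572, -0.2264, 0.1076]
tool_rot: [3.141, 0.043, 1.353]
contact_force: [2.1, 5.9, 1.3]
opening: 0.0593
grip_force: 40.0
```

```bash
python3 - <<'E'
from m import *
s=robot.observe();P=s['tool_pos'];print(P,s['tool_rot'],s['contact_force'],s['torque'])
print('row',P[0]*.216+P[1]*.9764+.073,'X',P[0]*.9764-P[1]*.216-.6066)
E
```

```text
[ 0.5719734  -0.22644147  0.10760158] [3.14097249 0.04305865 1.35314328] [2.11238284 5.90410868 1.26277553] [ 1.34342866 -0.45853001  0.1938476 ]
row -0.024551195792911096 X 0.0007861824267909601
```

Emit:
apply_moves --motion "50 0.1 0 0 0 0 0;50 0.07 0 0.4 0 0 0;50 0.02 0 0.4 0 0 0;50 0 0 0 0 0 0"

```text
time: 31.58
tool_pos: [0.5716, -0.2259, 0.0985]
tool_rot: [-3.14, 0.044, 1.353]
contact_force: [2.3, 4.0, -4.5]
opening: 0.0594
grip_force: 40.0
```

```bash
python3 - <<'E'
from m import *
s=robot.observe();P=s['tool_pos'];print(P,s['tool_rot'],s['contact_force'],s['torque'])
print('row',P[0]*.216+P[1]*.9764+.073,'X',P[0]*.9764-P[1]*.216-.6066)
E
```

```text
[ 0.57161491 -0.22586618  0.09845018] [-3.14038387  0.04415841  1.35278563] [ 2.26717874  3.95026084 -4.53473495] [ 0.95096577 -0.48252202  0.16735863]
row -0.02406691930692552 X 0.0003118932964655263
```

Emit:
apply_moves --motion "50 0.06 0 0.4 0 0 0;50 0.03 0 0.4 0 0 0;50 0.02 0 0.3 0 0 0;50 0 0 0 0 0 0"

```text
time: 32.08
tool_pos: [0.5719, -0.2257, 0.0879]
tool_rot: [-3.141, 0.045, 1.353]
contact_force: [1.5, 3.6, -3.8]
opening: 0.0596
grip_force: 40.0
```

```bash
python3 - <<'E'
from m import *
s=robot.observe();P=s['tool_pos'];print(P,s['tool_rot'],s['contact_force'],s['torque'])
print('row',P[0]*.216+P[1]*.9764+.073,'X',P[0]*.9764-P[1]*.216-.6066)
E
```

```text
[ 0.57193079 -0.22567038  0.08787332] [-3.14123082  0.04481768  1.35275928] [ 1.48436948  3.63513913 -3.84061397] [ 0.75538247 -0.37285902  0.14152376]
row -0.02380750533179811 X 0.000578022110062526
```

Now I'm feeling for the floor.

Emit:
apply_moves --motion "50 0.02 0 0.2 0 0 0;50 0.01 0 0.2 0 0 0;50 0 0 0 0 0 0"

```text
time: 32.45
tool_pos: [0.572, -0.2256, 0.0842]
tool_rot: [3.142, 0.045, 1.353]
contact_force: [2.1, 3.8, -1.2]
opening: 0.0594
grip_force: 40.0
```

Emit:
apply_moves --motion "50 0 0 0.1 0 0 0;50 0 0 0.1 0 0 0;50 0 0 0 0 0 0"

```text
time: 32.83
tool_pos: [0.5721, -0.2257, 0.0838]
tool_rot: [3.141, 0.045, 1.353]
contact_force: [-2.0, 5.1, 8.3]
opening: 0.0594
grip_force: 40.0
```

Emit:
apply_moves --motion "70 0 0 0 0 0 0;70 0 0 0 0 0 0;80 0 0 0 0 0 0;80 0 0 0 0 0 0;80 -0.09 0 -2 0 0 0;80 -0.18 0 -4 0 0 0;80 -0.2 0 -5 0 0 0;80 -0.2 0 -5 0 0 0;80 0 0 0 0 0 0"

```text
time: 33.95
tool_pos: [0.5739, -0.2261, 0.2474]
tool_rot: [3.133, 0.047, 1.352]
contact_force: [0.0, 0.1, 0.0]
opening: 0.0735
grip_force: 0.0
```

```bash
python3 - <<'E'
from m import *
s=robot.observe();print(s['tool_pos'],s['contact_force'],s['opening'])
p=robot.read_camera('wrist');a=robot.read_camera('top');b=robot.read_camera('scene')
c=np.array([.5765,-.2023]);Y=np.array([.216,.9764]);X=np.array([.9764,-.216])
for nm,q,ss in(('w',p,s),('t',a,None),('s',b,None)):
  for n in ('iron_center','bar_handle','file','screwdriver','tape','oil'):
    print(nm,n,[(np.round(r['centre'],3).tolist(),round(r['score'],2)) for r in robot.search_frame(n,q)][:6])
g=b['img'].astype(float).mean(2)
cr=cv2.resize(b['img'][150:250,230:350],None,fx=6,fy=6,interpolation=cv2.INTER_CUBIC);cv2.imwrite('pics/fin.png',cr[:,:,::-1])
print([np.round(proj(b,[*(c+(-.0375+.015*k)*Y+e*X),.122])).tolist() for k in range(6) for e in (-.03,.03)])
for k in range(6):
  A,B=[proj(b,[*(c+(-.0375+.015*k)*Y+e*X),.120]) for e in (-.025,.03)]
E
```

```text
[ 0.5739082  -0.22606393  0.24741698] [0.03598645 0.12508045 0.01844205] 0.07351583033091388
w iron_center [([0.574, -0.229, 0.117], 0.68)]
w bar_handle []
w file [([0.735, -0.294, 0.017], 0.66), ([0.452, -0.414, 0.017], 0.29)]
w screwdriver [([0.437, -0.204, 0.023], 0.89), ([0.567, -0.24, 0.113], 0.66)]
w tape [([0.595, -0.114, 0.157], 0.28)]
w oil []
t iron_center [([0.646, 0.067, 0.026], 0.7), ([0.563, -0.178, 0.121], 0.18)]
t bar_handle [([0.423, 0.141, 0.01], 0.73)]
t file [([0.799, -0.294, 0.025], 0.91)]
t screwdriver [([0.768, -0.008, 0.008], 0.19)]
t tape [([0.626, 0.21, 0.037], 0.59), ([0.644, 0.065, 0.027], 0.55)]
t oil [([0.761, 0.186, 0.094], 0.81)]
s iron_center [([0.596, -0.23, 0.115], 0.61), ([0.657, 0.063, 0.025], 0.27)]
s bar_handle [([0.432, 0.146, 0.007], 0.64)]
s file []
s screwdriver [([0.418, -0.191, 0.02], 0.68), ([0.588, -0.169, 0.081], 0.43), ([0.593, -0.246, 0.111], 0.34), ([0.594, -0.216, 0.11], 0.19)]
s tape [([0.655, 0.065, 0.023], 0.57)]
s oil [([0.791, 0.201, 0.087], 0.58), ([0.42, -0.196, 0.019], 0.53)]
[[276.0, 167.0], [262.0, 181.0], [281.0, 169.0], [267.0, 184.0], [286.0, 171.0], [272.0, 186.0], [291.0, 173.0], [277.0, 188.0], [296.0, 175.0], [282.0, 190.0], [302.0, 177.0], [288.0, 192.0]]
```

Emit:
apply_moves --motion "80 0 0 -2.5 0 0.045 0;80 -3.2 0 0 0 0 0;80 -3.2 0 0 0 0 0;80 0 0 0 0 0 0;80 0 0 0 0 0 0"

```text
time: 35.62
tool_pos: [0.5586, -0.2861, 0.2674]
tool_rot: [-3.141, -0.001, 1.353]
contact_force: [-0.4, 0.5, -0.8]
opening: 0.0736
grip_force: 0.0
```

```bash
python3 - <<'E'
from m import *
s=robot.observe();print(s['tool_pos'],s['tool_rot'])
p=robot.read_camera('wrist');g=p['img'].astype(float).mean(2)
c=np.array([.5765,-.2023]);Y=np.array([.216,.9764]);X=np.array([.9764,-.216])
for k in range(6): print(k,[np.round(proj(p,[*(c+(-.0375+.015*k)*Y+e*X),.122],s),1).tolist() for e in(-.02,.02)])
for lo,hi in((288,300),(330,342)): print([(i,int(x)) for i,x in enumerate(g[:150,lo:hi].mean(1)) if i>15])
for v in (110,111,112,113,114): print(v,g[v,255:375:3].astype(int))
E
```

```text
[ 0.55857691 -0.28609706  0.26743485] [-3.14147559e+00 -6.22296955e-04  1.35261651e+00]
0 [[299.0, 128.5], [344.2, 128.4]]
1 [[298.7, 111.0], [344.5, 111.0]]
2 [[298.3, 93.1], [344.8, 93.1]]
3 [[298.0, 74.7], [345.1, 74.7]]
4 [[297.7, 55.8], [345.4, 55.7]]
5 [[297.3, 36.4], [345.7, 36.3]]
[(16, 167), (17, 167), (18, 166), (19, 166), (20, 166), (21, 166), (22, 166), (23, 166), (24, 169), (25, 171), (26, 170), (27, 171), (28, 171), (29, 168), (30, 163), (31, 162), (32, 160), (33, 160), (34, 159), (35, 158), (36, 157), (37, 172), (38, 179), (39, 174), (40, 167), (41, 163), (42, 154), (43, 114), (44, 81), (45, 82), (46, 80), (47, 76), (48, 77), (49, 77), (50, 76), (51, 75), (52, 73), (53, 72), (54, 75), (55, 81), (56, 110), (57, 164), (58, 177), (59, 170), (60, 164), (61, 162), (62, 128), (63, 87), (64, 78), (65, 78), (66, 78), (67, 78), (68, 75), (69, 78), (70, 82), (71, 83), (72, 84), (73, 80), (74, 75), (75, 104), (76, 163), (77, 176), (78, 168), (79, 163), (80, 156), (81, 117), (82, 82), (83, 76), (84, 75), (85, 80), (86, 84), (87, 82), (88, 78), (89, 75), (90, 69), (91, 61), (92, 63
[... 2262 characters left out ...]
72 162 162
 157 142 154 149]
111 [161 164 180 183 182 182 179 194 190 185 119 158 173 173 174 174 175 174
 176 177 176 177 177 177 178 180 179 179 180 180 181 180 181 182 161 162
 157 142 154 149]
112 [158 159 168 183 182 182 181 193 188 187 119 156 167 166 167 167 166 166
 168 168 167 169 170 169 170 171 171 171 172 172 172 172 172 173 160 161
 158 141 154 149]
113 [159 157 160 171 182 182 181 195 189 185 119 164 165 165 165 165 166 167
 167 164 164 164 165 165 165 165 165 167 166 167 166 167 167 167 161 161
 157 141 155 150]
114 [158 157 160 164 174 182 182 194 188 186 119 134 125 126 128 129 134 137
 137 137 138 140 140 142 144 145 147 152 153 155 156 156 158 161 162 161
 158 140 155 150]
```

```bash
python3 -c "
from cell import robot
print(robot.hand_in())"
```

```text
the job is handed in; nothing more can be done
None
```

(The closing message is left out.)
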